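# Set the stop collar and feed a housing to it

## Robot

A 7-joint arm with a two-finger parallel gripper is mounted at the origin on the work surface. World frame = base frame: x ahead of the robot, y to its left, z up, the work surface at z = 0. Lengths are in m, angles in degrees, forces in N, time in s.
With the tool pointing down it reaches from about 0.35 to 0.9 m from the base axis. Payload 7.2 kg.
Tool frame: the origin (TCP) lies midway between the tips of the shut fingers; the grasp point (between the pads) lies r.tcp_to_grasp behind it (r.tcp_to_grasp is the distance from the TCP to the grasp point, in m); z points along the fingers, y is the line along which they close (so a half turn about z gives the same grasp; the last joint's range is limited). The gripper opens to 85 mm and grips with 20 to 120 N. Pads are 22 mm wide; open, the fingers measure 114 mm over their backs; the gripper's body (76 mm by 85 mm) begins 54 mm behind the grasp point. The pads swing forward as they close: fully open they stand 13 mm farther back than shut.
Start: joints at [63.931, 23.554, -0.728, 91.456, 0.321, 64.991, -4.71], TCP at [0.236, -0.579, 0.231] pointing down, gripper open.
Joint ranges: [-169.25, 169.25], [-16.82, 113.86], [-84.01, 82.57], [7.8, 145.47], [-59.2, 239.2], [7.22, 106.19], [-163.78, 163.78]. Speed limits (degrees/s): [136.94, 136.94, 172.46, 172.46, 180, 180, 180].

## Interface

Orientations are given as [roll, pitch, yaw] about the fixed x, y, z axes, in that order (R = Rz(yaw) Ry(pitch) Rx(roll)).
In Python, from rig import r gives the robot as it stands. The module is installed in compiled form; this text tells all that it offers.
- The arm moves only by the tool move_arm, never from a script. Its argument "steps" is a list of rows, each a list of 2 entries, a list of its own where there are three numbers: the shift along the tool's x, y, z in cm, then the turn about the tool's z in rad. In form: [[[tx, ty, tz], twist], ...]. A call has 1 to 8 rows; each row is the pose to reach, as a shift and turn from the pose commanded when the call began, along the tool's axes at that moment; what a row does not reach only later rows make up. A row lasts 1/8 s, in which the tool goes at most 62.5 mm and 10.7 degrees, less where a joint would pass 70% of its speed; a pose out of reach is approached as far as the arm can. A call with a gripper value outside its range is refused whole. "grip" is the opening in per cent of the stroke, from 0 (shut) to 100 (fully open), set as the call begins (left out, the last holds). The fingers move at their own pace and stop on an object; the grip force is fixed at half the most. Time passes only in rows, so rows that repeat a pose let the fingers close. It gives the time, the measured TCP pose, the force, the opening and the grip force at its end, in the units of the state.
- r.observe(): the state, without advancing time (a new reading comes with each control period).
- r.get_image(name): name is "side" or "top"; returns the picture (480x640x3 uint8, red, green, blue); there is no depth.
- r.camera_model(name): a dict with "vertical_fov" (degrees; the focal length in pixels is half the picture's height over the tangent of half this angle, whatever the lens; pixels are square), "cx", "cy" (the principal point, pixels), "distortion" ([k1, k2, p1, p2, k3] as OpenCV has them; the pictures are not rectified), "rvec" (rotation vector, rad) and "tvec" (3), from world to camera coordinates, as OpenCV has them. Camera axes: x right, y down, z forward; pixel columns grow to the right and rows downward; lengths in m; the calibration is good to about 2 mm. A picture is of the moment at which its call begins. camera_model takes no time and is no camera call.
- r.finish_job(): hands the job in; it is judged then, once.
Trained networks look in the newest picture that a camera, given by its name, has taken for a name from the list of things; names that differ only in an ending like _2 or _b are one class to them, and where a whole thing is asked for, a point or a joint stands for the part that bears it (a point fixed in the world has none). Each returns a list of dicts, best first, with "score" (0 to 1); they miss things now and then, are a little off and sometimes report something else, mostly with a low value. They report only what shows in the picture. A call takes as long as a camera call. They do not tell look-alikes from the thing itself.
- r.look_for(query, camera): "rect" ([left, top, right, bottom] as shares, 0 to 1, of the picture: columns of its width, rows of its height, round what is visible of it).
The state is a dict: "time_s": time; "joint_positions": joint angles; "qd": joint speeds; "effort": joint torques, N m; "tool_pos": TCP position; "eef_rot": TCP orientation; "ft_force": force on the tool from outside, world axes, zero at the start; "moment": the same for the moment, N m; "width": finger opening in m; "grip_force": force on a finger pad.
Only numpy, scipy, OpenCV 4.12 (cv2) and the standard library are available. Lean on these libraries where they do the work, as an engineer would, in place of code of your own. Each camera call takes 0.05 s, during which the arm holds its last target. There are 200 camera calls.

## Task

Set up the feed station: take the stop collar by its leaning lug, slide it along the guide bar until its thin stop blade is in line with the tip of the pointer on the deck, and let it go there; do not touch its stop blade or the arm that carries the blade. Then, without lifting it, push the round aluminium housing that stands on the deck through the converging rails and along the channel until it just rests against the stop blade, gently enough that the collar stays on its mark, and leave it there. Leave the other things alone.

Things in the scene. Friction and masses are not known exactly. Their poses are not given: they have to be found in the camera images.
- station: Fixed feed station. Origin at table level; x away from the robot side, y along bar, channel and feed, z up (turned under 0.3 rad from the world). Offsets in mm in this frame. Aluminium deck x -120..100, y -250..260, top z 30. Guide bar 12 in diameter along y at x 40, z 120, between upright blocks 20 long at y -95 and 250 on the bar. All other fixed things' axes are as the station's.
- channel_mouth (a point): Deck point (station x -50, y -50, z 30) on the centre line where the straight channel begins. Smooth black plastic rails 12 high, 8 thick: the channel is 44 wide between rails and runs in +y to y 220; before it the funnel narrows evenly from 92 wide at y -134 to 44 here. Fixed; axes as the station's.
- beam_edge (a point): Lower edge, robot side, of the beam over the bar (station x 20, y 78, z 205). Beam: aluminium, x 20..70, y -115..270, z 205..265, valves on top to z 306, on posts at the bar's ends (x 40..70). It is in the way of a gripper coming straight down to the lug: come from the robot side, tilted.
- collar: Stop collar on the bar: dark steel hub 36 in diameter, 24 long (y). Origin on the bar's axis at the hub's middle; axes as the station's. Slides along y only (y -30 to 160), cannot turn, resists with about 12 N, stays where left. Below the hub a 10 x 10 arm (z 81..91 in the station) runs 102 towards -x and carries the blade.
- collar_grip (a point): Middle of the grip zone of the collar's steel lug: a bar 20 thick (y) by 16 wide leaning 40 degrees from vertical to the robot side (-x), ending 68 from the bar's axis. The point is 48 from the axis along the lug: 31 towards -x, 37 above the axis. Grip its two y faces, fingers pointing along the lug, down and to +x; 30 mm from here to the hub.
- pointer_tip (a point): Tip of the pointer: a dark steel cone 12 wide and 28 long, lying level, pointing in +x at the channel over its robot-side rail, on a post 32 high fixed on the deck at x -108. Tip at x -76, z 55, 13 short of the blade's edge when set. The mark: the collar is set when the blade's middle has the same station y as this tip.
- blade (a point): Stop blade on the collar's arm: thin upright steel plate 26 (x) by 4 (y) by 48 (z), origin at its middle (station x -50, z 59), across the channel, lower edge 5 above the deck. Moves with the collar, same y as hub and lug; axes as the station's. Its -y face stops the housing. Do not touch blade or arm with the robot.
- workpiece: The housing: plain round aluminium part 40 in diameter, 36 high, 0.09 to 0.19 kg, shallow recess in its top, standing on the deck before the funnel (station y -205..-160, up to 20 either side of the channel's centre line). Origin at the centre of its underside. Resting against the blade its centre is 22 to -y of the blade's middle.
- spare_ring: A loose dark steel ring, 30 mm across, 12 mm high, lying on the deck's robot-side strip. Bystander, leave alone; origin under its centre.
- slot_nut: A small steel block 22 x 16 x 12 mm lying on the deck's far strip. Bystander, leave alone; origin under its centre.
- tall_part: A slim aluminium turned part, 30 mm across, 62 mm high, standing on the table. Bystander, leave alone; origin under its centre.
- square_part: A square aluminium block 40 x 40 x 30 mm on the table. Bystander, leave alone; origin under its centre.
- oil: A small white bottle, 40 mm across, 100 mm high, standing on the table. Bystander, leave alone; origin under its centre.
- screwdriver: A 180 mm screwdriver lying on the table. Bystander, leave alone; origin under its centre.
- wrench: A 150 mm wrench lying on the table. Bystander, leave alone; origin under its centre.
Mind the look-alikes: they are no part of the job. Leave any red or yellow look-alike of the workpiece alone.

How it is judged:
By the outcome, as a careful person would: the job done as asked, in the order asked, and still so for the second after the job is handed in, with the robot touching nothing.
It also fails if it takes over 64 s, if anything falls off the work surface, if the arm or the gripper's body presses on something with over 40 N, if the wrist force passes 120 N, or if a joint passes its speed limit or range.

## Working session

There is one attempt and no reset: what is moved stays moved. The work goes in short steps, Python scripts to look and compute and a tool call to move; the robot and the scene stay as the last step left them, time stands still between calls to the robot, and variables do not carry over. Pictures are saved under pics/ and viewed, at most 10 in all, crops included, and the job is handed in when it is done.

Besides the shell and the picture viewer there is one more tool, called after "Call:" by a JSON object that holds its "api" and its "payload". move_arm: Moves the arm, as the interface text tells. Its arguments: {"type":"object","properties":{"steps":{"type":"array","items":{"type":"array"}},"grip":{"type":"number"}},"required":["steps"]}

```bash
mkdir -p pics; python3 - <<'E'
from rig import r
import cv2
s=r.observe();print({k:s[k] for k in('time_s','tool_pos','eef_rot','width','ft_force')},r.tcp_to_grasp)
for c in('side','top'):
    im=r.get_image(c);cv2.imwrite(f'pics/{c}0.png',im[:,:,::-1]);print(c,r.camera_model(c))
    for q in('station','channel_mouth','beam_edge','collar','collar_grip','pointer_tip','blade','workpiece','spare_ring','slot_nut'):
        print(q,[([round(a*b) for a,b in zip(d['rect'],(640,480,640,480))],round(d['score'],2)) for d in r.look_for(q,c)][:3])
E
```

```text
{'time_s': 0.0, 'tool_pos': array([ 0.23556429, -0.57838529,  0.23044554]), 'eef_rot': array([-1.79909536e+02,  5.17475164e-03,  2.21659105e+01]), 'width': 0.08512045697624175, 'ft_force': array([ 0.34286931,  0.19694301, -0.38567385])} 0.0187
side {'vertical_fov': 57.61895778854322, 'cx': 316.49795337005486, 'cy': 238.46283454536783, 'distortion': array([-0.08581103,  0.        ,  0.        ,  0.        ,  0.        ]), 'rvec': array([ 2.05611957, -0.42764634,  0.23617842]), 'tvec': array([-0.55924809,  0.2640485 ,  0.82326402])}
station [([207, 157, 409, 399], 0.94)]
channel_mouth [([210, 152, 406, 406], 0.77), ([221, 266, 231, 278], 0.5)]
beam_edge [([209, 154, 405, 399], 0.81)]
collar [([247, 217, 290, 273], 0.61)]
collar_grip [([247, 216, 289, 276], 0.82)]
pointer_tip [([349, 408, 449, 445], 0.59)]
blade [([245, 213, 294, 273], 0.65)]
workpiece [([293, 418, 316, 448], 0.97), ([391, 368, 414, 398], 0.72), ([317, 332, 341, 361], 0.59)]
spare_ring [([210, 155, 407, 401], 0.7), ([225, 265, 231, 278], 0.45)]
slot_nut [([288, 245, 298, 254], 0.42), ([216, 234, 256, 250], 0.27)]
top {'vertical_fov': 43.80592047207637, 'cx': 321.57340327719595, 'cy': 238.67876179476602, 'distortion': array([0.00382972, 0.        , 0.        , 0.        , 0.        ]), 'rvec': array([ 2.12775993, -2.14080333,  0.19029712]), 'tvec': array([0.02841571, 0.639742  , 1.50661151])}
station [([216, 216, 440, 328], 0.68)]
channel_mouth [([219, 219, 438, 328], 0.81), ([275, 262, 288, 299], 0.22)]
beam_edge [([217, 220, 439, 330], 0.62)]
collar [([274, 263, 290, 299], 0.69)]
collar_grip [([276, 262, 287, 299], 0.66)]
pointer_tip []
blade [([274, 262, 288, 299], 0.8), ([271, 310, 278, 322], 0.37)]
workpiece [([456, 308, 471, 318], 0.76), ([401, 266, 418, 275], 0.66), ([441, 228, 460, 248], 0.64)]
spare_ring []
slot_nut []
```

View pics/side0.png

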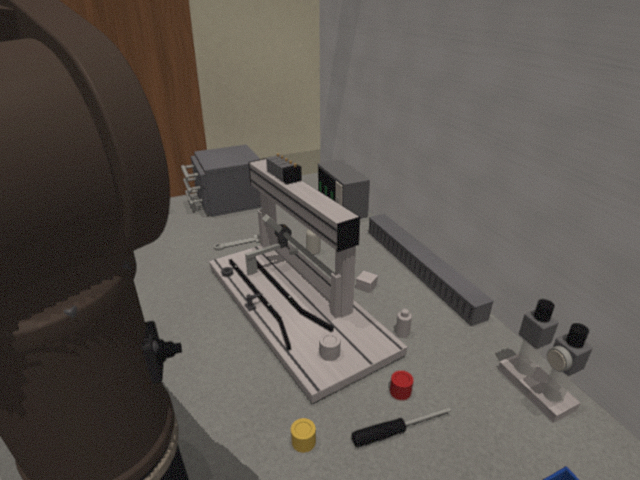

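View pics/top0.png

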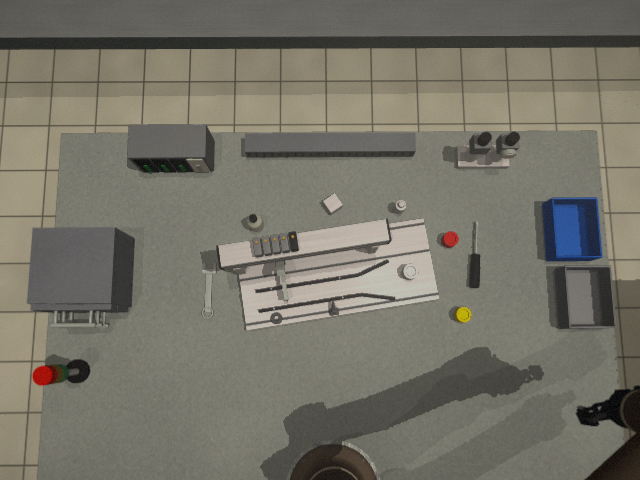

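```bash
python3 - <<'E'
import cv2
t=cv2.imread('pics/top0.png')[212:336,210:446]
s=cv2.imread('pics/side0.png')[205:405,205:415]
cv2.imwrite('pics/topc.png',cv2.resize(t,None,fx=3.3,fy=3.3,interpolation=cv2.INTER_CUBIC))
cv2.imwrite('pics/sidec.png',cv2.resize(s,None,fx=3,fy=3,interpolation=cv2.INTER_CUBIC))
E
```

```text
(no output)
```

View pics/topc.png

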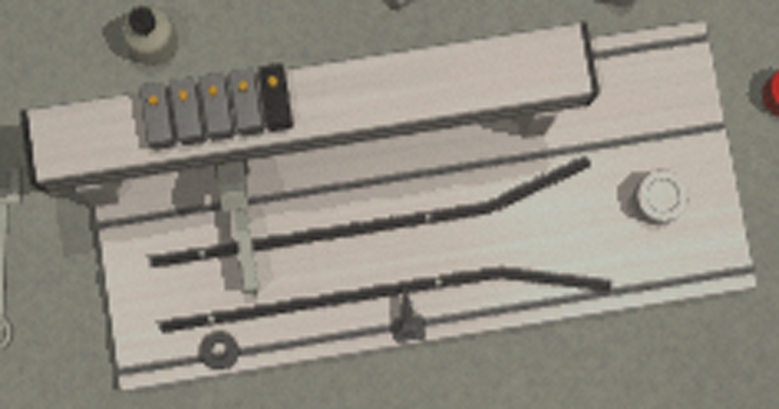

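View pics/sidec.png

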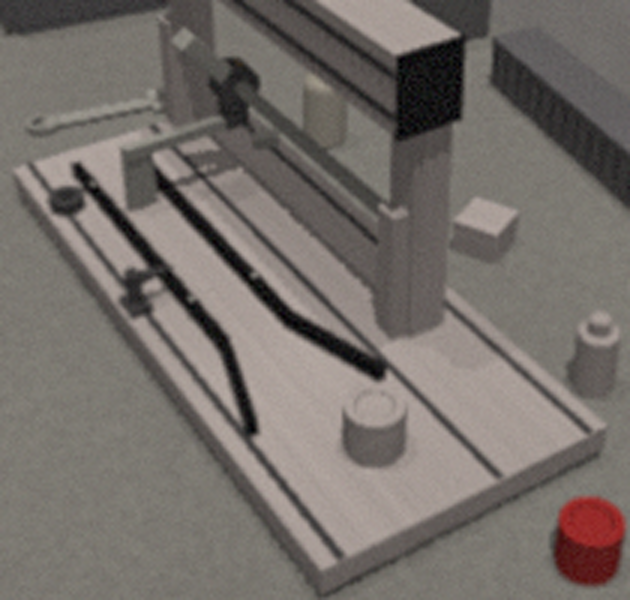

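```bash
cat > h.py <<'E'
import numpy as np,cv2
from rig import r
CM={c:r.camera_model(c) for c in('top','side')}
def proj(P,c):
    m=CM[c];f=240/np.tan(np.radians(m['vertical_fov']/2))
    K=np.array([[f,0,m['cx']],[0,f,m['cy']],[0,0,1]])
    return cv2.projectPoints(np.asarray(P,float).reshape(-1,1,3),m['rvec'],m['tvec'],K,m['distortion'])[0].reshape(-1,2)
def w(S,p):  # station mm -> world m
    p=np.atleast_2d(p)/1000.;c,s=np.cos(S[2]),np.sin(S[2])
    return np.c_[S[0]+c*p[:,0]-s*p[:,1],S[1]+s*p[:,0]+c*p[:,1],p[:,2]]
E
cat > fit.py <<'E'
from h import *
from scipy.optimize import least_squares
T=lambda x,y:(210+(x+.5)/3.3-.5,212+(y+.5)/3.3-.5)
D=lambda x,y:(205+(x+.5)/3-.5,205+(y+.5)/3-.5)
# unknowns: S(3), collar y, pointer y, wp x,y, cam px offsets
obs=[]
def add(c,fn,px):obs.append((c,fn,(T if c=='top' else D)(*px)))
fx=lambda *p:(lambda v:p)
for p,a in [((-120,260,30),(119,389)),((-120,-250,30),(755,287)),((100,-250,30),(706,23)),((-24,220,42),(150,261)),((-76,220,42),(160,327)),((-24,-50,42),(492,207)),((-76,-50,42),(500,272)),((0,-134,42),(588,161)),((-100,-134,42),(610,286))]:add('top',fx(*p),a)
for p,a in [((-120,260,30),(14,171)),((-120,-250,30),(318,573)),((100,-250,30),(605,430)),((-76,220,42),(78,166)),((-76,-50,42),(226,347)),((-100,-134,42),(252,430)),((-24,-50,42),(288,318)),((0,-134,42),(381,374))]:add('side',fx(*p),a)
add('top',lambda v:(-63,v[3],83),(250,293));add('side',lambda v:(-63,v[3],83),(122,152));add('side',lambda v:(-63,v[3],35),(130,208))
add('top',lambda v:(-76,v[4],55),(402,290));add('side',lambda v:(-76,v[4],55),(168,268))
add('top',lambda v:(v[5],v[6],66),(661,197));add('side',lambda v:(v[5],v[6],66),(375,405))
def res(v):
    o=[]
    for c,fn,px in obs:
        P=w((v[0],v[1],v[2]),fn(v*1.));o+=list(proj(P,c)[0]-px)
    return np.array(o)
s=least_squares(res,[.6,0.05,.1,100,0,-50,-180],x_scale=[.1,.1,.1,50,50,50,50],loss='soft_l1')
print(s.x.round(4));R=res(s.x).reshape(-1,2)
for o,e in zip(obs,R):print(o[0],o[1](s.x),e.round(1))
S=s.x[:3];np.save('S.npy',s.x)
E
python3 fit.py
```

```text
[ 5.599000e-01 -1.820000e-02  1.444000e-01  1.457457e+02  2.940730e+01
 -3.716580e+01 -1.818651e+02]
top (-120, 260, 30) [0.2 1.2]
top (-120, -250, 30) [1.1 2.4]
top (100, -250, 30) [0.8 0.9]
top (-24, 220, 42) [0.7 0.5]
top (-76, 220, 42) [0.4 0.4]
top (-24, -50, 42) [-0.3  1.4]
top (-76, -50, 42) [0.5 1.4]
top (0, -134, 42) [0.7 1.5]
top (-100, -134, 42) [0.6 1.5]
side (-120, 260, 30) [ 0.4 -1.8]
side (-120, -250, 30) [ 0.3 -0.7]
side (100, -250, 30) [ 1.6 -1.1]
side (-76, 220, 42) [ 0.3 -1.8]
side (-76, -50, 42) [-0.3 -3.3]
side (-100, -134, 42) [ 0.1 -2.6]
side (-24, -50, 42) [ 0.7 -2. ]
side (0, -134, 42) [ 0.7 -2.4]
top (-63, np.float64(145.74567254519187), 83) [0.  0.3]
side (-63, np.float64(145.74567254519187), 83) [0.6 0.9]
side (-63, np.float64(145.74567254519187), 35) [-0.3 -1.1]
top (-76, np.float64(29.407268929378862), 55) [0.1 0.2]
side (-76, np.float64(29.407268929378862), 55) [ 2.2 -1.5]
top (np.float64(-37.165781829392245), np.float64(-181.8651151711869), 66) [0.5 0.8]
side (np.float64(-37.165781829392245), np.float64(-181.8651151711869), 66) [ 0.3 -0.9]
```

```bash
cat >> h.py <<'E'
from scipy.spatial.transform import Rotation as Ro
S=np.load('S.npy')[:3]
def show(o=None):
    o=o or r.observe()
    print('t',o['time_s'],'p',np.round(o['tool_pos'],4),'rpy',np.round(o['eef_rot'],2),'j',np.round(o['joint_positions'],1),'F',np.round(o['ft_force'],1),'w',round(o['width'],4),o['grip_force'])
def st(p):  # world m -> station mm
    c,s=np.cos(S[2]),np.sin(S[2]);d=(np.asarray(p)-[S[0],S[1],0])*1000
    return np.array([c*d[0]+s*d[1],-s*d[0]+c*d[1],d[2]])
def to(P):  # world target -> shift in tool axes, cm
    o=r.observe();R=Ro.from_euler('xyz',o['eef_rot'],degrees=True).as_matrix()
    return (R.T@(np.asarray(P)-o['tool_pos'])*100).round(2)
E
python3 - <<'E'
from h import *
show();print(to([.38,-.2,.45]),to([.38,.1,.7]))
E
```

```text
t 1.1 p [ 0.2357 -0.5788  0.2313] rpy [-180.      0.     22.16] j [63.9 23.6 -0.7 91.5  0.3 65.  -4.7] F [-0.2  0.2 -0.6] w 0.0855 0.0
[ 27.65 -29.64 -21.87] [ 38.97 -57.42 -46.87]
```

Call:
{"api": "move_arm", "payload": {"steps": [[[27.6, -29.6, -21.9], 0.2425], [[27.6, -29.6, -21.9], 0.2425], [[27.6, -29.6, -21.9], 0.2425], [[27.6, -29.6, -21.9], 0.2425], [[27.6, -29.6, -21.9], 0.2425], [[27.6, -29.6, -21.9], 0.2425], [[27.6, -29.6, -21.9], 0.2425], [[27.6, -29.6, -21.9], 0.2425]]}}

```text
time_s: 2.1
tool_pos: [0.3811, -0.1973, 0.4526]
eef_rot: [179.9, -0.2, 8.5]
ft_force: [0.2, -0.6, -0.5]
width: 0.0853
grip_force: 0.0
```

```bash
python3 -c "
from h import *
show();print(to([.38,.05,.7]))"
```

```text
t 2.1 p [ 0.3811 -0.1973  0.4526] rpy [179.89  -0.19   8.54] j [ 36.4  -2.1 -14.7  93.9  -0.5  88.  -59.8] F [ 0.2 -0.6 -0.5] w 0.0853 0.0
[  3.64 -24.42 -24.77]
```

Call:
{"api": "move_arm", "payload": {"steps": [[[3.6, -24.4, -25], 0], [[3.6, -24.4, -25], 0], [[3.6, -24.4, -25], 0], [[3.6, -24.4, -25], 0], [[3.6, -24.4, -25], 0], [[3.6, -24.4, -25], 0], [[3.6, -24.4, -25], 0], [[3.6, -24.4, -25], 0]]}}

```text
time_s: 3.1
tool_pos: [0.3893, 0.0464, 0.6238]
eef_rot: [179.9, -4.2, 8.3]
ft_force: [-0.1, 0.1, -1.1]
width: 0.0853
grip_force: 0.0
```

```bash
python3 -c "
from h import *
show();print(to([.38,.05,.7]))"
```

```text
t 3.1 p [0.3893 0.0464 0.6238] rpy [179.92  -4.16   8.31] j [ 36.1  -5.5 -42.4  73.7  -4.  106.1 -89.2] F [-0.1  0.1 -1.1] w 0.0853 0.0
[-0.31 -0.48 -7.66]
```

Call:
{"api": "move_arm", "payload": {"steps": [[[0, 0, -20], 0], [[0, 0, -20], 0], [[0, 0, -20], 0], [[0, 0, -20], 0]]}}

```text
time_s: 3.6
tool_pos: [0.3958, 0.0467, 0.6568]
eef_rot: [179.9, -8.4, 8.3]
ft_force: [-0.1, -0.3, -0.5]
width: 0.0853
grip_force: 0.0
```

Call:
{"api": "move_arm", "payload": {"steps": [[[0, 0, 8], 0], [[0, 0, 8], 0], [[0, 0, 8], 0]]}}

```text
time_s: 3.98
tool_pos: [0.4069, 0.048, 0.5768]
eef_rot: [179.9, -8.3, 8.2]
ft_force: [0.4, 1.0, 1.0]
width: 0.0856
grip_force: 0.0
```

```bash
python3 -c "
from h import *
show()"
```

```text
t 3.975 p [0.4069 0.048  0.5768] rpy [179.9   -8.27   8.23] j [ 32.8  -8.4 -37.4  82.6  -5.5  95.8 -87.4] F [0.4 1.  1. ] w 0.0856 0.0
```

Call:
{"api": "move_arm", "payload": {"steps": [[[0, 0, -60], 0], [[0, 0, -60], 0], [[0, 0, -60], 0], [[0, 0, -60], 0], [[0, 0, -60], 0], [[0, 0, -60], 0], [[0, 0, -60], 0], [[0, 0, -60], 0]]}}

```text
time_s: 4.97
tool_pos: [0.3948, 0.0464, 0.6922]
eef_rot: [179.8, -12.9, 8.3]
ft_force: [0.9, 0.2, 0.0]
width: 0.0854
grip_force: 0.0
```

```bash
python3 -c "
from h import *
show()"
```

```text
t 4.975 p [0.3948 0.0464 0.6922] rpy [179.8  -12.9    8.28] j [ 26.8  -7.7 -31.9  67.4  -4.7 106.1 -88.9] F [0.9 0.2 0. ] w 0.0854 0.0
```

Call:
{"api": "move_arm", "payload": {"steps": [[[0, 0, -20], 0], [[0, 0, -20], 0], [[0, 0, -20], 0]]}}

```text
time_s: 5.35
tool_pos: [0.3924, 0.0469, 0.724]
eef_rot: [179.5, -17.0, 8.1]
ft_force: [-0.2, -1.6, 0.3]
width: 0.0857
grip_force: 0.0
```

Call:
{"api": "move_arm", "payload": {"steps": [[[0, 0, -20], 0], [[0, 0, -20], 0], [[0, 0, -20], 0]]}}

```text
time_s: 5.72
tool_pos: [0.3972, 0.0487, 0.7493]
eef_rot: [179.1, -20.1, 7.8]
ft_force: [0.6, 0.1, 0.0]
width: 0.0855
grip_force: 0.0
```

Call:
{"api": "move_arm", "payload": {"steps": [[[0, 0, -20], 0], [[0, 0, -20], 0], [[0, 0, -20], 0]]}}

```text
time_s: 6.1
tool_pos: [0.3876, 0.0531, 0.7766]
eef_rot: [179.5, -23.3, 8.8]
ft_force: [0.1, 0.2, 0.8]
width: 0.085
grip_force: 0.0
```

```bash
python3 -c "
from h import *
show()"
```

```text
t 6.1 p [0.3876 0.0531 0.7766] rpy [179.52 -23.34   8.82] j [ 13.2 -10.  -20.7  59.8  -3.5 106.1 -90.8] F [0.1 0.2 0.8] w 0.085 0.0
```

Call:
{"api": "move_arm", "payload": {"steps": [[[0, 0, -20], 0], [[0, 0, -20], 0], [[0, 0, -20], 0]]}}

```text
time_s: 6.48
tool_pos: [0.3723, 0.0197, 0.807]
eef_rot: [-178.6, -27.4, 6.0]
ft_force: [-0.5, -1.5, -0.3]
width: 0.0857
grip_force: 0.0
```

Call:
{"api": "move_arm", "payload": {"steps": [[[0, 0, -20], 0], [[0, 0, -20], 0], [[0, 0, -20], 0]]}}

```text
time_s: 6.85
tool_pos: [0.3686, -0.0205, 0.8428]
eef_rot: [-174.4, -32.3, 5.9]
ft_force: [-0.1, -2.7, 0.4]
width: 0.0853
grip_force: 0.0
```

Call:
{"api": "move_arm", "payload": {"steps": [[[0, 0, -20], 0], [[0, 0, -20], 0], [[0, 0, -20], 0]]}}

```text
time_s: 7.22
tool_pos: [0.3418, -0.0747, 0.8702]
eef_rot: [-172.5, -37.1, 3.4]
ft_force: [-1.1, 1.0, 0.3]
width: 0.0853
grip_force: 0.0
```

```bash
python3 -c "
from h import *
show()"
```

```text
t 7.225 p [ 0.3418 -0.0747  0.8702] rpy [-172.5   -37.12    3.41] j [ -3.4 -15.2  14.7  54.  -13.3 106.2 -79.8] F [-1.1  1.   0.3] w 0.0853 0.0
```

```bash
cat >> h.py <<'E'
def err():
    o=r.observe();R=Ro.from_euler('xyz',o['eef_rot'],degrees=True).as_matrix()
    M=Ro.from_euler('z',-S[2]).as_matrix()@R
    print('tool in station: y',M[:,1].round(3),'z',M[:,2].round(3),'st TCP',st(o['tool_pos']).round(1));return M
E
python3 -c "
from h import *
M=err()
# twist minimising closing axis x,z leakage
a=min(np.linspace(-.5,.5,1001),key=lambda a:-abs((M@Ro.from_rotvec([0,0,a]).as_matrix())[1,1]));print(a,M@Ro.from_rotvec([0,0,a]).as_matrix())"
```

```text
tool in station: y [-0.005 -0.995 -0.104] z [ 0.607  0.079 -0.791] st TCP [-224.   -24.5  870.2]
-0.068 [[ 7.93084812e-01  4.85395290e-02  6.07174106e-01]
 [ 1.83819672e-04 -9.96838794e-01  7.94505240e-02]
 [ 6.09111194e-01 -6.28993934e-02 -7.90586630e-01]]
```

```bash
python3 -c "
from h import *
o=r.observe();R=Ro.from_euler('xyz',o['eef_rot'],degrees=True).as_matrix()
g=w(S,[8,145.7,157])[0]
for d in(.2,.15):print(to(g+R[:,2]*(.0187-d)))"
```

```text
[-25.75  -9.62  53.69]
[-25.75  -9.62  58.69]
```

Call:
{"api": "move_arm", "payload": {"steps": [[[-25.7, -9.6, 53.7], -0.06], [[-25.7, -9.6, 53.7], -0.06], [[-25.7, -9.6, 53.7], -0.06], [[-25.7, -9.6, 53.7], -0.06], [[-25.7, -9.6, 53.7], -0.06], [[-25.7, -9.6, 53.7], -0.06], [[-25.7, -9.6, 53.7], -0.06], [[-25.7, -9.6, 53.7], -0.06]]}}

```text
time_s: 8.22
tool_pos: [0.4411, -0.0322, 0.6867]
eef_rot: [-173.4, -36.3, 8.3]
ft_force: [-0.1, 2.5, 0.4]
width: 0.0851
grip_force: 0.0
```

```bash
python3 -c "
from h import *
show();M=err()
o=r.observe();R=Ro.from_euler('xyz',o['eef_rot'],degrees=True).as_matrix()
g=w(S,[8,145.7,157])[0]
for d in(.08,.0):print(to(g+R[:,2]*(.0187-d)))"
```

```text
t 8.225 p [ 0.4411 -0.0322  0.6867] rpy [-173.44  -36.25    8.28] j [ 43.  -16.8 -18.   83.7 -29.7  84.1 -59.5] F [-0.1  2.5  0.4] w 0.0851 0.0
tool in station: y [ 0.068 -0.993 -0.092] z [ 0.587  0.114 -0.801] st TCP [-119.6    3.3  686.7]
[-21.03  -8.4   45.43]
[-21.03  -8.4   53.43]
```

Call:
{"api": "move_arm", "payload": {"steps": [[[-21, -8.4, 45.4], 0.07], [[-21, -8.4, 45.4], 0.07], [[-21, -8.4, 45.4], 0.07], [[-21, -8.4, 45.4], 0.07]]}}

```text
time_s: 8.72
tool_pos: [0.4911, 0.0224, 0.4642]
eef_rot: [-170.7, -35.4, 2.3]
ft_force: [1.4, -0.3, -0.6]
width: 0.0856
grip_force: 0.0
```

```bash
python3 -c "
from h import *
show();M=err()
o=r.observe();R=Ro.from_euler('xyz',o['eef_rot'],degrees=True).as_matrix()
g=w(S,[8,145.7,157])[0]
for d in(.08,.0):print(to(g+R[:,2]*(.0187-d)))"
```

```text
t 8.725 p [0.4911 0.0224 0.4642] rpy [-170.66  -35.44    2.32] j [ 22.  -16.5 -16.4 112.4 -23.4  51.2 -70.3] F [ 1.4 -0.3 -0.6] w 0.0856 0.0
tool in station: y [-0.009 -0.991 -0.132] z [ 0.586  0.102 -0.804] st TCP [-62.3  50.1 464.2]
[-12.92  -5.47  23.66]
[-12.92  -5.47  31.66]
```

Call:
{"api": "move_arm", "payload": {"steps": [[[-12.9, -5.5, 23.7], -0.09], [[-12.9, -5.5, 23.7], -0.09], [[-12.9, -5.5, 23.7], -0.09], [[-12.9, -5.5, 23.7], -0.09], [[-12.9, -5.5, 23.7], -0.09], [[-12.9, -5.5, 23.7], -0.09], [[-12.9, -5.5, 23.7], -0.09]]}}

```text
time_s: 9.6
tool_pos: [0.5123, 0.1158, 0.2077]
eef_rot: [-174.3, -36.0, 8.6]
ft_force: [-0.3, -0.4, 0.2]
width: 0.0852
grip_force: 0.0
```

```bash
python3 -c "
from h import *
show();M=err()
o=r.observe();R=Ro.from_euler('xyz',o['eef_rot'],degrees=True).as_matrix()
g=w(S,[8,145.7,157])[0]
for d in(.08,.0):print(to(g+R[:,2]*(.0187-d)))
t=r.get_image('top')[212:336,210:446]
s=r.get_image('side')[150:350,205:415]
f=lambda a,k:cv2.resize(a[:,:,::-1],None,fx=k,fy=k,interpolation=cv2.INTER_CUBIC)
a=f(t,2.5);b=f(s,1.7)
c=np.zeros((a.shape[0]+b.shape[0],a.shape[1],3),np.uint8);c[:a.shape[0]]=a
b=b[:,:a.shape[1]];c[a.shape[0]:,:b.shape[1]]=b;c=c[:600]
print(a.shape,b.shape);cv2.imwrite('pics/pre.png',c)"
```

```text
t 9.6 p [0.5123 0.1158 0.2077] rpy [-174.31  -36.04    8.64] j [  15.8    2.4  -33.7  134.3    6.4    7.3 -103. ] F [-0.3 -0.4  0.2] w 0.0852 0.0
tool in station: y [ 0.065 -0.995 -0.08 ] z [ 0.585  0.103 -0.805] st TCP [-27.8 139.5 207.7]
[-0.08  0.02  0.11]
[-0.08  0.02  8.11]
(310, 590, 3) (340, 357, 3)
```

View pics/pre.png

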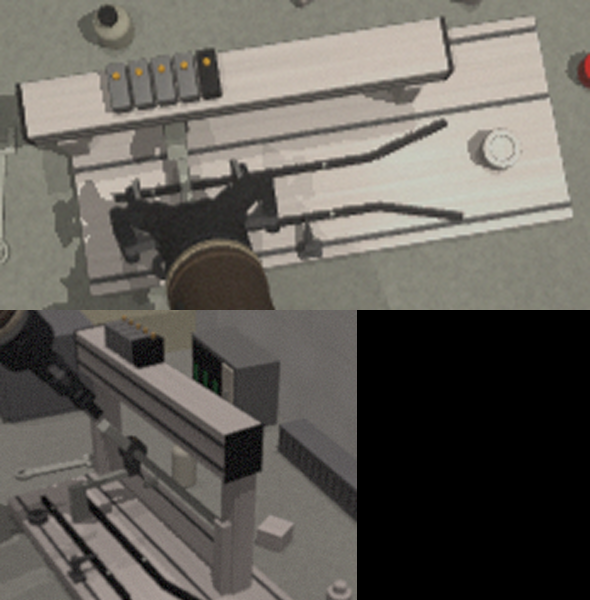

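Call:
{"api": "move_arm", "payload": {"steps": [[[0, 0, 2.5], 0], [[0, 0, 5], 0], [[0, 0, 7], 0], [[0, 0, 7.8], 0], [[0, 0, 7.8], 0], [[0, 0, 7.8], 0]]}}

```text
time_s: 10.45
tool_pos: [0.5594, 0.1277, 0.1606]
eef_rot: [-174.1, -34.7, 8.4]
ft_force: [-0.6, 0.3, -0.0]
width: 0.0854
grip_force: 0.0
```

```bash
python3 -c "
from h import *
show();M=err()
o=r.observe();R=Ro.from_euler('xyz',o['eef_rot'],degrees=True).as_matrix()
g=w(S,[8,145.7,157])[0]
print(to(g+R[:,2]*.0187))"
```

```text
t 10.45 p [0.5594 0.1277 0.1606] rpy [-174.11  -34.71    8.41] j [  13.5   13.6  -34.   130.6   69.     7.3 -163.8] F [-0.6  0.3 -0. ] w 0.0854 0.0
tool in station: y [ 0.061 -0.995 -0.084] z [ 0.566  0.104 -0.818] st TCP [ 20.5 144.5 160.6]
[-1.23 -0.16  1.47]
```

Call:
{"api": "move_arm", "payload": {"steps": [[[-1.2, -0.1, 0.8], 0], [[-1.2, -0.1, 1.4], 0], [[-1.2, -0.1, 1.4], 0], [[-1.2, -0.1, 1.4], 0]]}}

```text
time_s: 10.95
tool_pos: [0.5597, 0.1286, 0.1512]
eef_rot: [-174.4, -33.9, 9.1]
ft_force: [-0.8, -0.2, 0.5]
width: 0.0855
grip_force: 0.0
```

```bash
python3 -c "
from h import *
show();M=err()
o=r.observe();R=Ro.from_euler('xyz',o['eef_rot'],degrees=True).as_matrix()
g=w(S,[8,145.7,157])[0]
print(to(g+R[:,2]*.0187))"
```

```text
t 10.95 p [0.5597 0.1286 0.1512] rpy [-174.39  -33.91    9.07] j [  12.    14.6  -32.6  130.5   69.5    7.3 -163.7] F [-0.8 -0.2  0.5] w 0.0855 0.0
tool in station: y [ 0.068 -0.994 -0.081] z [ 0.554  0.105 -0.826] st TCP [ 20.9 145.3 151.2]
[-0.74 -0.17  0.68]
```

Call:
{"api": "move_arm", "payload": {"steps": [[[-1.5, -0.1, 1.2], 0], [[-1.5, -0.1, 1.2], 0], [[-1.5, -0.1, 1.2], 0], [[-1.5, -0.1, 1.2], 0]]}}

```text
time_s: 11.45
tool_pos: [0.5559, 0.1284, 0.1423]
eef_rot: [-174.4, -33.0, 9.3]
ft_force: [0.3, -0.9, 0.6]
width: 0.0854
grip_force: 0.0
```

```bash
python3 -c "
from h import *
show();M=err()
o=r.observe();R=Ro.from_euler('xyz',o['eef_rot'],degrees=True).as_matrix()
g=w(S,[8,145.7,157])[0]
print(to(g+R[:,2]*.0187))"
```

```text
t 11.45 p [0.5559 0.1284 0.1423] rpy [-174.43  -33.01    9.28] j [  11.3   15.3  -31.9  130.7   69.6    7.3 -163.7] F [ 0.3 -0.9  0.6] w 0.0854 0.0
tool in station: y [ 0.07  -0.994 -0.081] z [ 0.54   0.107 -0.835] st TCP [ 17.1 145.7 142.3]
[ 0.04 -0.19  0.15]
```

Call:
{"api": "move_arm", "payload": {"steps": [[[0, -0.2, 0.1], 0], [[0, -0.2, 0.1], 0], [[0, -0.2, 0.1], 0], [[0, -0.2, 0.1], 0], [[0, -0.2, 0.1], 0], [[0, -0.2, 0.1], 0]], "grip": 31}}

```text
time_s: 12.2
tool_pos: [0.5561, 0.1303, 0.142]
eef_rot: [-174.4, -33.0, 9.3]
ft_force: [0.1, -0.4, 0.0]
width: 0.0267
grip_force: 0.0
```

```bash
python3 -c "
from h import *
show();M=err();print((M.T@[0,-10,0]).round(2))"
```

```text
t 12.2 p [0.5561 0.1303 0.142 ] rpy [-174.43  -32.96    9.28] j [  10.4   15.3  -31.2  130.6   69.3    7.3 -163.7] F [ 0.1 -0.4  0. ] w 0.0267 0.0
tool in station: y [ 0.07  -0.994 -0.081] z [ 0.54   0.107 -0.835] st TCP [ 17.6 147.5 142. ]
[-0.15  9.94 -1.07]
```

Call:
{"api": "move_arm", "payload": {"steps": [[[0, 0.5, -0.05], 0], [[-0.02, 1, -0.11], 0], [[-0.03, 1.5, -0.16], 0], [[-0.03, 2, -0.21], 0], [[-0.04, 2.5, -0.27], 0], [[-0.05, 3, -0.32], 0], [[-0.05, 3, -0.32], 0]]}}

```text
time_s: 13.08
tool_pos: [0.5602, 0.1036, 0.1423]
eef_rot: [-174.2, -33.0, 9.5]
ft_force: [2.0, 9.9, -3.3]
width: 0.0268
grip_force: 4.7
```

```bash
python3 -c "
from h import *
show();M=err();print((M.T@[0,-10,0]).round(2))"
```

```text
t 13.075 p [0.5602 0.1036 0.1423] rpy [-174.22  -33.02    9.46] j [  21.3   16.7  -38.7  130.2   65.6    7.2 -155.5] F [ 2.   9.9 -3.3] w 0.0268 4.738646841142327
tool in station: y [ 0.075 -0.994 -0.084] z [ 0.54   0.112 -0.834] st TCP [ 17.8 120.5 142.3]
[-0.17  9.94 -1.12]
```

Call:
{"api": "move_arm", "payload": {"steps": [[[-0.02, 0.6, -0.06], 0], [[-0.02, 1.2, -0.13], 0], [[-0.03, 1.8, -0.2], 0], [[-0.04, 2.4, -0.27], 0], [[-0.05, 3, -0.34], 0], [[-0.06, 3.6, -0.4], 0], [[-0.07, 4, -0.45], 0], [[-0.07, 4, -0.45], 0]]}}

```text
time_s: 14.08
tool_pos: [0.566, 0.0642, 0.1427]
eef_rot: [-174.1, -33.1, 9.4]
ft_force: [1.8, 10.8, -3.9]
width: 0.0266
grip_force: 4.8
```

```bash
python3 -c "
from h import *
show();M=err();print((M.T@[0,-10,0]).round(2))"
```

```text
t 14.075 p [0.566  0.0642 0.1427] rpy [-174.15  -33.08    9.45] j [  34.3   19.1  -47.2  129.4   59.5    7.9 -143.1] F [ 1.8 10.8 -3.9] w 0.0266 4.827347751706839
tool in station: y [ 0.076 -0.993 -0.085] z [ 0.541  0.113 -0.833] st TCP [ 17.9  80.7 142.7]
[-0.17  9.93 -1.13]
```

Call:
{"api": "move_arm", "payload": {"steps": [[[-0.02, 0.6, -0.06], 0], [[-0.02, 1.2, -0.13], 0], [[-0.03, 1.8, -0.2], 0], [[-0.04, 2.4, -0.27], 0], [[-0.05, 3, -0.34], 0], [[-0.06, 3.6, -0.4], 0], [[-0.07, 4, -0.45], 0], [[-0.07, 4, -0.45], 0]]}}

```text
time_s: 15.08
tool_pos: [0.5718, 0.0242, 0.143]
eef_rot: [-174.2, -33.1, 9.4]
ft_force: [2.6, 10.4, -3.6]
width: 0.0262
grip_force: 4.8
```

```bash
python3 -c "
from h import *
show();M=err();print((M.T@[0,-10,0]).round(2))
t=r.get_image('top')[265:335,255:385]
s=r.get_image('side')[235:325,225:305]
f=lambda a,k:cv2.resize(a[:,:,::-1],None,fx=k,fy=k,interpolation=cv2.INTER_CUBIC)
a=f(t,3.3);b=f(s,4)
c=np.zeros((600,800,3),np.uint8);c[:a.shape[0],:a.shape[1]]=a;c[235:235+b.shape[0],:b.shape[1]]=b
cv2.imwrite('pics/slide.png',c)"
```

```text
t 15.075 p [0.5718 0.0242 0.143 ] rpy [-174.17  -33.12    9.44] j [  46.2   22.5  -55.1  128.1   55.7    9.9 -133.1] F [ 2.6 10.4 -3.6] w 0.0262 4.759326484054327
tool in station: y [ 0.076 -0.993 -0.085] z [ 0.541  0.113 -0.833] st TCP [ 17.9  40.3 143. ]
[-0.17  9.93 -1.13]
```

View pics/slide.png

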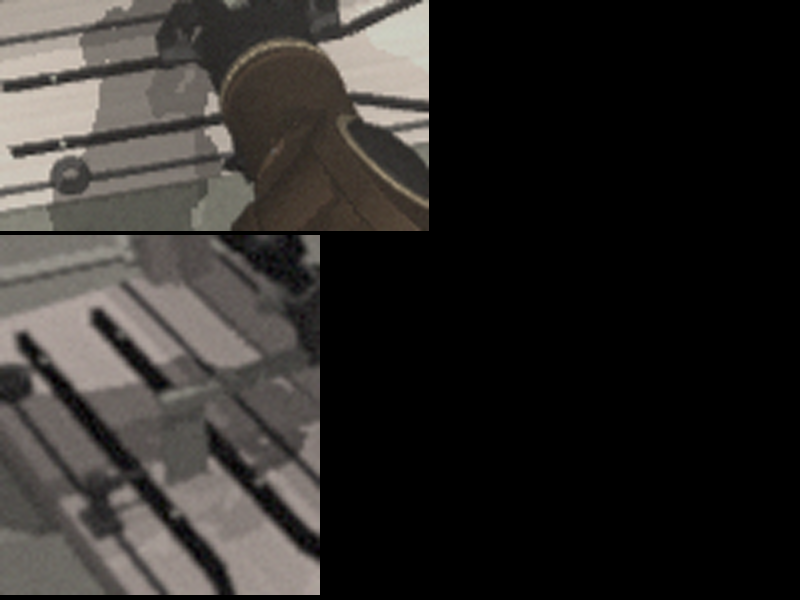

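```bash
cat > fit2.py <<'E'
import re
src=open('fit.py').read().split('def res')[0]
exec(src)
obs=[o for o in obs if not(o[0]=='side' and o[2]==D(168,268))]
B={c:(CM[c]['rvec'].copy(),CM[c]['tvec'].copy()) for c in CM}
def setc(v):
    for i,c in enumerate(('top','side')):
        d=v[7+6*i:13+6*i]
        CM[c]['rvec']=cv2.composeRT(B[c][0],B[c][1],np.zeros(3),np.zeros(3))[0].ravel()+d[:3]*.003
        CM[c]['tvec']=B[c][1]+d[3:]*.002
def res(v):
    setc(v);o=[]
    for c,fn,px in obs:o+=list((proj(w(v[:3],fn(v)),c)[0]-px)/.5)
    return np.array(o+list(v[7:]))
v0=np.r_[.56,-.018,.144,145,29,-37,-182,np.zeros(12)]
s=least_squares(res,v0,x_scale=np.r_[.1,.1,.1,50,50,50,50,np.ones(12)],loss='soft_l1')
v=s.x;print(v.round(4))
R=res(v)[:2*len(obs)].reshape(-1,2)*.5
for o,e in zip(obs,R):print(o[0],np.round(np.array(o[1](v),float),0),e.round(1))
print('1sig',np.sqrt(np.diag(np.linalg.inv(s.jac.T@s.jac)))[:7])
np.save('S2.npy',v)
print('tip side px',proj(w(v[:3],(-76,v[4],55)),'side'))
for y in(44,40,36):print(y,proj(w(v[:3],[(-63,y-2,83),(-63,y-2,35),(-37,y-2,35)]),'side').round(1).tolist())
E
python3 fit2.py
```

```text
[ 5.611000e-01 -1.630000e-02  1.485000e-01  1.459919e+02  2.871330e+01
 -3.718770e+01 -1.815309e+02 -1.360000e-02 -1.552000e-01  1.635000e-01
  3.616000e-01 -6.331000e-01  3.620000e-01 -2.198000e-01  5.585000e-01
  5.040000e-01 -8.890000e-01  2.098000e+00  7.855000e-01]
top [-120.  260.   30.] [-0.1  0.6]
top [-120. -250.   30.] [0.6 1. ]
top [ 100. -250.   30.] [ 0.  -0.4]
top [-24. 220.  42.] [ 0.3 -0.1]
top [-76. 220.  42.] [ 0.  -0.2]
top [-24. -50.  42.] [-0.8  0.3]
top [-76. -50.  42.] [0.  0.3]
top [   0. -134.   42.] [0.1 0.4]
top [-100. -134.   42.] [0.1 0.2]
side [-120.  260.   30.] [ 0.  -0.2]
side [-120. -250.   30.] [0.2 0.7]
side [ 100. -250.   30.] [0.7 0.2]
side [-76. 220.  42.] [-0.1 -0.2]
side [-76. -50.  42.] [-0.6 -1.7]
side [-100. -134.   42.] [-0.1 -1. ]
side [-24. -50.  42.] [ 0.3 -0.5]
side [   0. -134.   42.] [ 0.3 -0.8]
top [-63. 146.  83.] [-0.5 -0.4]
side [-63. 146.  83.] [0.1 2.5]
side [-63. 146.  35.] [-0.8  0.5]
top [-76.  29.  55.] [-0.1 -0.8]
top [ -37. -182.   66.] [-0.2 -0.5]
side [ -37. -182.   66.] [-0.2  0.5]
1sig [0.00205328 0.00226095 0.0025641  1.62309652 1.41155899 1.20369033
 1.26643886]
tip side px [[262.65093255 294.27906589]]
44 [[264.5, 279.1], [265.9, 296.5], [276.1, 292.8]]
40 [[265.3, 280.0], [266.7, 297.4], [276.9, 293.7]]
36 [[266.1, 280.9], [267.5, 298.3], [277.7, 294.6]]
```

```bash
sed -i "s/^S=np.load.*/S=np.load('S2.npy')[:3]/" h.py; python3 -c "
from h import *
show();M=err();print((M.T@[0,-10,0]).round(2))"
```

```text
t 15.175 p [0.5718 0.0242 0.143 ] rpy [-174.19  -33.12    9.45] j [  46.2   22.5  -55.1  128.1   55.7    9.9 -133.1] F [ 3.4 10.  -2.6] w 0.0261 4.656123134773225
tool in station: y [ 0.072 -0.994 -0.085] z [ 0.542  0.11  -0.833] st TCP [ 16.6  38.5 143. ]
[-0.14  9.94 -1.1 ]
```

Call:
{"api": "move_arm", "payload": {"steps": [[[-0.01, 0.3, -0.03], 0], [[-0.01, 0.6, -0.07], 0], [[-0.01, 0.9, -0.1], 0], [[-0.01, 0.9, -0.1], 0], [[-0.01, 0.9, -0.1], 0]]}}

```text
time_s: 15.8
tool_pos: [0.5731, 0.0155, 0.143]
eef_rot: [-174.2, -33.1, 9.5]
ft_force: [2.4, 11.5, -3.5]
width: 0.0267
grip_force: 5.0
```

Call:
{"api": "move_arm", "payload": {"steps": [[[0, -0.3, 0], 0], [[0, -0.3, 0], 0], [[0, -0.3, 0], 0], [[0, -0.3, 0], 0], [[0, -0.3, 0], 0], [[0, -0.3, 0], 0]], "grip": 100}}

```text
time_s: 16.55
tool_pos: [0.5723, 0.0146, 0.1425]
eef_rot: [-174.4, -33.0, 9.3]
ft_force: [0.1, 0.1, -0.3]
width: 0.0854
grip_force: 0.0
```

```bash
python3 -c "
from h import *
show();M=err();print(to(w(S,[-220,-130,330])[0]))"
```

```text
t 16.55 p [0.5723 0.0146 0.1425] rpy [-174.44  -32.97    9.29] j [  47.9   23.1  -56.1  127.9   55.4   10.5 -131.8] F [ 0.1  0.1 -0.3] w 0.0854 0.0
tool in station: y [ 0.066 -0.994 -0.081] z [ 0.54   0.104 -0.835] st TCP [ 15.6  28.9 142.5]
[ -9.75  12.72 -30.04]
```

Call:
{"api": "move_arm", "payload": {"steps": [[[0, 0, -4], 0], [[0, 0, -8], 0], [[0, 0, -12], 0], [[-3, 4, -18], 0], [[-6, 8, -24], 0], [[-9.7, 12.7, -30], 0], [[-9.7, 12.7, -30], 0], [[-9.7, 12.7, -30], 0]]}}

```text
time_s: 17.55
tool_pos: [0.3934, -0.1017, 0.2245]
eef_rot: [-173.1, -25.5, 7.8]
ft_force: [-0.6, -1.4, -1.2]
width: 0.0853
grip_force: 0.0
```

```bash
python3 -c "
from h import *
show();M=err()
ims=[r.get_image('top') for _ in range(6)];t=np.mean(ims,0).astype(np.uint8);cv2.imwrite('pics/topm.png',t[:,:,::-1])
s=np.mean([r.get_image('side') for _ in range(4)],0).astype(np.uint8);cv2.imwrite('pics/sidem.png',s[:,:,::-1])
f=lambda a,k:cv2.resize(a[:,:,::-1],None,fx=k,fy=k,interpolation=cv2.INTER_CUBIC)
a=f(t[262:327,255:415],5);b=f(s[260:310,235:295],5)
c=np.zeros((600,800,3),np.uint8);c[:325]=a;c[330:580,:300]=b
cv2.imwrite('pics/set.png',c)"
```

```text
t 17.55 p [ 0.3934 -0.1017  0.2245] rpy [-173.13  -25.55    7.81] j [ 98.4  -7.9 -65.3 131.3 -43.1  44.7 -18.9] F [-0.6 -1.4 -1.2] w 0.0853 0.0
tool in station: y [ 0.04  -0.993 -0.108] z [ 0.43   0.114 -0.896] st TCP [-178.5  -59.7  224.5]
```

View pics/set.png

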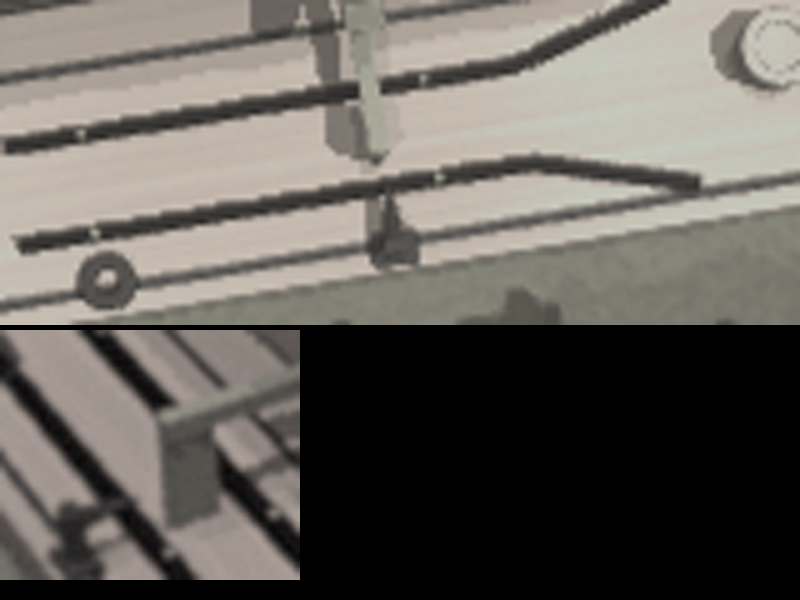

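```bash
cat > meas.py <<'E'
from h import *
v=np.load('S2.npy')
B={c:(CM[c]['rvec'].copy(),CM[c]['tvec'].copy()) for c in CM}
for i,c in enumerate(('top','side')):
    d=v[7+6*i:13+6*i];CM[c]['rvec']=B[c][0]+d[:3]*.003;CM[c]['tvec']=B[c][1]+d[3:]*.002
E
python3 - <<'E'
from meas import *
up=lambda P:(proj(w(S,P),'top')-[255,262]+.5)*5-.5
for y in(26,29,32):
    print(y,'arm top x-62,-30',up([(-62,y,91),(-30,y,91)]).round(0).tolist(),'tip,base',up([(-76,y,55),(-104,y,55)]).round(0).tolist())
sp=lambda P:(proj(w(S,P),'side')-[235,260]+.5)*5-.5+[0,330]
for y in(26,29,32):
    print(y,'side blade -x bottom/+x bottom/armtop',sp([(-63,y-2,35),(-37,y-2,35),(-62,y-5,91)]).round(0).tolist(),'tip,base',sp([(-76,y,55),(-104,y,55)]).round(0).tolist())
import cv2
t=cv2.imread('pics/topm.png').astype(int)
for row in(282,284,286,288,290,292):print(row,t[row,322:338].sum(1)//3)
for row in range(298,314):print(row,t[row,326:342].sum(1)//3)
E
```

```text
26 arm top x-62,-30 [[387.0, 152.0], [377.0, 89.0]] tip,base [[389.0, 185.0], [398.0, 239.0]]
29 arm top x-62,-30 [[381.0, 153.0], [371.0, 90.0]] tip,base [[383.0, 186.0], [392.0, 240.0]]
32 arm top x-62,-30 [[375.0, 154.0], [365.0, 91.0]] tip,base [[378.0, 187.0], [386.0, 241.0]]
26 side blade -x bottom/+x bottom/armtop [[174.0, 535.0], [226.0, 517.0], [171.0, 436.0]] tip,base [[143.0, 507.0], [85.0, 527.0]]
29 side blade -x bottom/+x bottom/armtop [[171.0, 532.0], [223.0, 513.0], [168.0, 432.0]] tip,base [[140.0, 503.0], [82.0, 524.0]]
32 side blade -x bottom/+x bottom/armtop [[168.0, 528.0], [220.0, 510.0], [165.0, 429.0]] tip,base [[137.0, 500.0], [79.0, 520.0]]
282 [ 64  77 148 153 153 140 161 164 162 168 172 172 183 184 184 184]
284 [119 119 120 100  99 134 159 162 162 165 172 173 172 185 185 185]
286 [119 119 119 101  97 101 159 163 163 162 173 175 173 185 186 185]
288 [120 119 119 120 101 100 125 160 163 163 167 171 172 173 183 184]
290 [119 119 119 118 101  99 129 162 162 164 168 175 176 187 189 189]
292 [128 123 122 122 104 102 105 127 130 143 132 181 185 185 185 183]
298 [
[... 414 characters left out ...]

304 [185 185 125 119 119  97  71  75 113 171 185 186 184 185 183 183]
305 [185 186 126 119 119  88  68  75  82 165 172 182 184 184 184 186]
306 [184 184 124 116 117  87  67  76  71 118 170 185 186 186 187 187]
307 [185 185 124 119 118  88  66  74  74 112 122 140 183 188 187 187]
308 [187 186 126  98  88  72  66  72  74  80  84  90 116 139 127 115]
309 [187 186 126  77  65  57  63  73  75  78  83  81  75  94  90  87]
310 [146 145  92  64  61  54  82  85  84  86  84  82  78 105 125 126]
311 [ 98  98  68  56  59  56  85  86  86  86  86  82 102 165 173 173]
312 [ 99 117  91  63  62  72  78  78  71  77  78  85  98 177 182 181]
313 [171 172 169  80  79  77  64  70  74  77  85  88  92 180 183 183]
```

```bash
python3 - <<'E'
import cv2,numpy as np
from meas import *
print(*[(-cv2.Rodrigues(CM[c]['rvec'])[0].T@CM[c]['tvec']).round(2) for c in CM], st([.0,0,0]))
t=cv2.imread('pics/topm.png');s=cv2.imread('pics/sidem.png')
k=dict(interpolation=cv2.INTER_NEAREST)
a=cv2.resize(t[276:316,314:350],None,fx=11,fy=11,**k);b=cv2.resize(s[270:308,244:280],None,fx=11,fy=11,**k)
def dr(im,c,o,P,col):
    q=((proj(w(S,P),c)-o+.5)*11).astype(int)
    for x,y in q:cv2.circle(im,(int(x),int(y)),2,col,-1)
for y,col in((26,(0,0,255)),(29,(0,255,0)),(32,(255,0,0))):
    dr(a,'top',[314,276],[(-76,y,55),(-104,y,55),(-62,y,91),(-30,y,91)],col)
    dr(b,'side',[244,270],[(-76,y,55),(-104,y,55),(-63,y-2,35),(-37,y-2,35),(-62,y-5,91)],col)
c=np.zeros((440,800,3),np.uint8);c[:,:396]=a;c[:418,400:796]=b;cv2.imwrite('pics/zoom.png',c)
E
```

```text
[0.37 0.04 1.59] [ 0.29 -0.76  0.64] [-552.55145073   99.11997205    0.        ]
```

View pics/zoom.png

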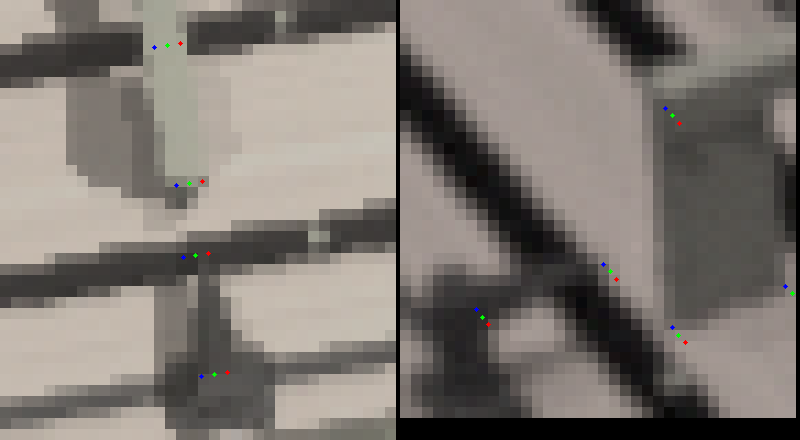

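```bash
python3 - <<'E'
from meas import *
def edge(y,x0,y0,x1,y1,z,rows):
    n=np.linspace(0,1,60);P=np.c_[x0+(x1-x0)*n,y+y0+(y1-y0)*n,0*n+z];q=proj(w(S,P),'top');i=np.argsort(q[:,1]);return np.interp(rows,q[i,1],q[i,0])
def sol(obs,rows,*a):
    rows=np.array(rows);e1,e2=edge(26,*a,rows),edge(32,*a,rows);return (26+6*(np.array(obs)-e1)/(e2-e1)).round(1)
print('R',sol([333.66,334.25,334.28,334.62,335.25],[302,303,304,305,306],-76,0,-104,-6,55))
print('L',sol([331.5,331.5,331.05,330.87,330.85],[302,303,304,305,306],-76,0,-104,6,55))
print('armL',sol([326.95,327.5,328.1,328.0],[284,286,288,290],-62,5,0,5,91),'armR',sol([331.2,331.5,332,332.2],[284,286,288,290],-62,-5,0,-5,91))
S0=cv2.imread('pics/sidem.png').mean(2).astype(int)
print('side rows 288..303, cols 250..264');print(S0[288:304,250:265])
E
```

```text
R [26.3 25.8 26.6 26.8 26.2]
L [28.  27.9 28.9 29.2 29.2]
armL [30.2 29.6 28.9 29.9] armR [29.6 29.6 29.2 29.5]
side rows 288..303, cols 250..264
[[ 76  38  21  15  23  48  93 134 151 154 152 154 155 155 153]
 [116  76  30  15  17  23  53  96 130 150 153 154 154 155 155]
 [148 112  61  25  21  18  25  51  96 130 149 155 153 153 155]
 [154 140  98  48  19  14  14  26  54  96 136 150 152 154 155]
 [155 154 129  85  43  18  13  22  26  57 106 138 145 153 155]
 [149 156 147 113  66  36  31  33  37  45  65  99 126 146 155]
 [124 138 136 117  80  53  45  55  54  53  46  61 101 140 153]
 [ 84  89  84  77  69  54  56  52  49  41  34  39  85 130 151]
 [ 58  56  55  52  50  57  62  50  31  17  15  21  51  94 135]
 [ 48  44  49  45  55  75  96  87  51  24   9  20  24  52  93]
 [ 38  42  49  72  96 119 139 129  88  44  12  20  17  29  51]
 [ 37  47  80 113 139 149 154 152 120  74  34  18  16  21  25]
 [ 38  56 106 141 154 156 154 151 134  96  51  29  18  24  24]
 [ 40  56 100 140 143 140 139 137 117  93  75  52  25  18  19]
 [ 38  46  86 117 115 107 104 107 111 111 109  93  57  20  16]
 [ 42  39  56  78  89  94 104 111 123 129 135 128  91  47  19]]
```

```bash
python3 - <<'E'
from meas import *
S0=cv2.imread('pics/sidem.png').mean(2).astype(int)
print('side rows 290..304, cols 262..278');print(S0[290:305,262:279])
a=np.linspace(0,2*np.pi,73)
for y in(26,29,32):
    lo={}
    P=np.array([(-76-28*t,y+6*t*np.cos(b),55+6*t*np.sin(b)) for t in np.linspace(.02,1,80) for b in a]);q=proj(w(S,P),'side')
    print(y,'cone upper/lower rows at cols 251..256',[(c,round(q[abs(q[:,0]-c)<.25,1].min(),1),round(q[abs(q[:,0]-c)<.25,1].max(),1)) for c in(251,252,253,254,255,256)])
    n=np.linspace(0,1,40);q=proj(w(S,np.c_[-63+26*n,0*n+y-2,0*n+35]),'side');print('  blade bottom rows at 266,268,270,272,274',np.interp([266,268,270,272,274],q[:,0],q[:,1]).round(1),q[0],q[-1])
E
```

```text
side rows 290..304, cols 262..278
[[153 153 155 156 150 111  82  78  80  82  80  80  81  82  81  79  70]
 [152 154 155 156 151 110  84  80  79  80  82  82  81  80  81  81  74]
 [145 153 155 160 151 122  88  79  78  82  80  82  80  81  78  80  83]
 [126 146 155 155 150 119  89  80  77  79  81  81  82  80  78  80  94]
 [101 140 153 156 150 115  85  78  76  81  80  83  82  82  81  78  93]
 [ 85 130 151 155 151 125  89  77  78  82  83  81  82  80  76  77  90]
 [ 51  94 135 150 153 131  96  79  80  82  81  78  82  79  82  91 102]
 [ 24  52  93 131 145 130  97  80  79  80  79  86  98  99 103 120 134]
 [ 17  29  51  95 123 128  97  82  79  84  95 109 127 134 135 141 143]
 [ 16  21  25  54  99 121 107 103 101 108 130 137 141 143 140 143 143]
 [ 18  24  24  25  66 111 129 138 139 142 146 147 144 141 141 141 142]
 [ 25  18  19  23  38  79 126 149 152 151 150 150 147 143 142 145 150]
 [ 57  20  16  19  23  48  95 131 149 152 154 154 154 152 153 148 150]
 [ 91  47  19  15  21  47  86 114 133 149 152 152 155 155 154 152 151]
 [121  79  39  20  22  62 104 113 105 128 148 151 153 154 154 154 151]]

[... 631 characters left out ...]
float64(295.2), np.float64(299.8)), (255, np.float64(295.1), np.float64(299.1)), (256, np.float64(295.0), np.float64(298.5))]
  blade bottom rows at 266,268,270,272,274 [300.  300.  299.5 298.8 298.1] [268.84937909 299.96618585] [279.1419423  296.22106174]
32 cone upper/lower rows at cols 251..256 [(251, np.float64(294.8), np.float64(300.2)), (252, np.float64(294.7), np.float64(299.9)), (253, np.float64(294.6), np.float64(299.3)), (254, np.float64(294.4), np.float64(298.7)), (255, np.float64(294.3), np.float64(298.0)), (256, np.float64(294.2), np.float64(297.4))]
  blade bottom rows at 266,268,270,272,274 [299.3 299.3 298.6 297.9 297.2] [268.255654   299.26768989] [278.53183468 295.5390087 ]
```

```bash
python3 -c "
from h import *
show();M=err()
print('old stop',st([.5731,.0155,.143]),'after',)
o=r.observe();R=Ro.from_euler('xyz',o['eef_rot'],degrees=True).as_matrix()
g=w(S,[-2,31,160])[0]
for d in(.1,0):print(to(g+R[:,2]*(.0187-d)))"
```

```text
t 18.05 p [ 0.3941 -0.1004  0.2239] rpy [-173.01  -25.43    7.85] j [ 98.1  -7.6 -65.5 131.2 -42.7  44.5 -19.4] F [ 0.8 -0.3  1.1] w 0.0856 0.0
tool in station: y [ 0.041 -0.993 -0.11 ] z [ 0.428  0.117 -0.896] st TCP [-177.6  -58.5  223.9]
old stop [ 16.53431556  29.65594818 143.        ] after
[13.02 -7.47  6.16]
[13.02 -7.47 16.16]
```

Call:
{"api": "move_arm", "payload": {"steps": [[[13, -7.5, 6.2], 0], [[13, -7.5, 6.2], 0], [[13, -7.5, 6.2], 0], [[13, -7.5, 6.2], 0], [[13, -7.5, 6.2], 0], [[13, -7.5, 6.2], 0]]}}

```text
time_s: 18.8
tool_pos: [0.5216, 0.0008, 0.2324]
eef_rot: [-173.0, -25.4, 7.9]
ft_force: [-0.2, -0.6, 0.4]
width: 0.0853
grip_force: 0.0
```

```bash
python3 -c "
from h import *
show();M=err()
o=r.observe();R=Ro.from_euler('xyz',o['eef_rot'],degrees=True).as_matrix()
g=w(S,[-2,31,160])[0]
for d in(.1,0):print(to(g+R[:,2]*(.0187-d)))"
```

```text
t 18.8 p [0.5216 0.0008 0.2324] rpy [-172.96  -25.43    7.93] j [ 66.6  10.6 -69.  121.6  -1.   30.2 -79.7] F [-0.2 -0.6  0.4] w 0.0853 0.0
tool in station: y [ 0.043 -0.993 -0.111] z [ 0.427  0.118 -0.896] st TCP [-36.6  22.7 232.4]
[ 0.01  0.13 -0.07]
[0.01 0.13 9.93]
```

Good joint margins now. Advance and cage the lug.

Call:
{"api": "move_arm", "payload": {"steps": [[[0, 0.1, 3], 0], [[0, 0.1, 6], 0], [[0, 0.1, 8.5], 0], [[0, 0.1, 9.9], 0], [[0, 0.1, 9.9], 0]]}}

```text
time_s: 19.42
tool_pos: [0.561, 0.015, 0.1427]
eef_rot: [-173.0, -25.3, 7.7]
ft_force: [-0.3, -0.5, 0.7]
width: 0.0854
grip_force: 0.0
```

Call:
{"api": "move_arm", "payload": {"steps": [[[0, -0.1, 0], 0], [[0, -0.1, 0], 0], [[0, -0.1, 0], 0], [[0, -0.1, 0], 0], [[0, -0.1, 0], 0], [[0, -0.1, 0], 0]], "grip": 33}}

```text
time_s: 20.18
tool_pos: [0.5616, 0.0163, 0.1438]
eef_rot: [-173.1, -25.4, 7.8]
ft_force: [0.2, 0.0, 1.2]
width: 0.0282
grip_force: 0.0
```

```bash
python3 -c "
from h import *
show();M=err();print((M.T@[0,-10,0]).round(2))"
```

```text
t 20.175 p [0.5616 0.0163 0.1438] rpy [-173.08  -25.44    7.77] j [ 40.8  20.3 -48.2 123.6  18.4  18.4 -99.2] F [0.2 0.  1.2] w 0.0282 0.0
tool in station: y [ 0.039 -0.993 -0.109] z [ 0.428  0.115 -0.896] st TCP [  5.3  32.1 143.8]
[ 0.12  9.93 -1.15]
```

Call:
{"api": "move_arm", "payload": {"steps": [[[0, 0.1, -0.01], 0], [[0, 0.2, -0.02], 0], [[0, 0.2, -0.02], 0]]}}

```text
time_s: 20.55
tool_pos: [0.5619, 0.0141, 0.1437]
eef_rot: [-173.1, -25.4, 7.8]
ft_force: [0.3, -0.3, -0.3]
width: 0.0278
grip_force: 0.0
```

Call:
{"api": "move_arm", "payload": {"steps": [[[0, 0.1, -0.01], 0], [[0, 0.1, -0.01], 0]]}}

```text
time_s: 20.8
tool_pos: [0.5621, 0.0132, 0.1437]
eef_rot: [-173.1, -25.4, 7.8]
ft_force: [0.4, -0.5, 0.0]
width: 0.0281
grip_force: 0.0
```

Call:
{"api": "move_arm", "payload": {"steps": [[[0, 0.1, -0.01], 0], [[0, 0.1, -0.01], 0]]}}

```text
time_s: 21.05
tool_pos: [0.5621, 0.0128, 0.1437]
eef_rot: [-173.1, -25.4, 7.8]
ft_force: [0.6, 2.9, -0.2]
width: 0.0283
grip_force: 1.4
```

Call:
{"api": "move_arm", "payload": {"steps": [[[0, 0.1, -0.01], 0], [[0, 0.2, -0.02], 0], [[0, 0.3, -0.03], 0], [[0, 0.3, -0.03], 0]]}}

```text
time_s: 21.55
tool_pos: [0.5622, 0.0124, 0.1437]
eef_rot: [-173.0, -25.5, 7.9]
ft_force: [-0.4, 11.3, -1.1]
width: 0.0278
grip_force: 5.3
```

Call:
{"api": "move_arm", "payload": {"steps": [[[0, 0.1, -0.01], 0], [[0, 0.2, -0.02], 0], [[0, 0.2, -0.02], 0], [[0, 0.2, -0.02], 0]]}}

```text
time_s: 22.05
tool_pos: [0.5625, 0.0106, 0.1437]
eef_rot: [-172.9, -25.5, 8.0]
ft_force: [-1.3, 12.3, -0.9]
width: 0.0282
grip_force: 5.6
```

Call:
{"api": "move_arm", "payload": {"steps": [[[0, -0.3, 0], 0], [[0, -0.3, 0], 0], [[0, -0.3, 0], 0], [[0, -0.3, 0], 0], [[0, -0.3, 0], 0]], "grip": 100}}

```text
time_s: 22.68
tool_pos: [0.5624, 0.01, 0.1439]
eef_rot: [-173.1, -25.4, 7.7]
ft_force: [-0.3, -0.7, -0.0]
width: 0.0857
grip_force: 0.0
```

```bash
python3 -c "
from h import *
show();M=err()
print(to(w(S,[-140,-250,220])[0]))"
```

```text
t 22.675 p [0.5624 0.01   0.1439] rpy [-173.08  -25.43    7.74] j [ 42.   20.6 -48.7 123.4  18.2  18.7 -98.2] F [-0.3 -0.7 -0. ] w 0.0857 0.0
tool in station: y [ 0.038 -0.993 -0.109] z [ 0.428  0.115 -0.896] st TCP [  5.1  25.8 143.9]
[ -9.5   26.01 -16.2 ]
```

Call:
{"api": "move_arm", "payload": {"steps": [[[0, 0, -5], 0], [[0, 0, -10], 0], [[-2, 5, -14], 0], [[-5, 11, -16], 0], [[-9.5, 17, -16.2], 0], [[-9.5, 22, -16.2], 0], [[-9.5, 26, -16.2], 0], [[-9.5, 26, -16.2], 0]]}}

```text
time_s: 23.68
tool_pos: [0.459, -0.2887, 0.2191]
eef_rot: [-173.0, -25.5, 7.4]
ft_force: [0.1, 1.0, 0.4]
width: 0.0856
grip_force: 0.0
```

```bash
python3 - <<'E'
from meas import *
show();err()
t=np.mean([r.get_image('top') for _ in range(6)],0);cv2.imwrite('pics/topm2.png',t.astype(np.uint8)[:,:,::-1])
t=t.sum(2)/3
for row in(284,286,288,290):print(row,t[row,322:338].astype(int))
for row in(302,303,304,305,306):print(row,t[row,328:340].astype(int))
for d in r.look_for('workpiece','top')[:3]:print((np.array(d['rect'])*[640,480,640,480]).round(1),d['score'])
print(proj(w(S,[-37.2,-181.5,66]),'top'))
E
```

```text
t 23.675 p [ 0.459  -0.2887  0.2191] rpy [-172.99  -25.47    7.37] j [ 95.9  25.6 -67.6 112.4   2.5  42.1 -49. ] F [0.1 1.  0.4] w 0.0856 0.0
tool in station: y [ 0.033 -0.993 -0.11 ] z [ 0.429  0.113 -0.896] st TCP [-141.4 -254.3  219.1]
284 [121 121 121 117 101 115 132 162 165 164 170 175 173 174 186 186]
286 [121 121 120 121 101 100 113 162 165 164 168 175 176 177 187 188]
288 [121 122 122 122 104 101 100 161 165 165 165 171 172 175 175 187]
290 [121 122 121 120 121 102 102 134 164 165 165 172 178 189 189 192]
302 [118 112 115 137  80  83 170 186 187 187 187 188]
303 [127 120 120 133  78  78 120 174 188 189 190 190]
304 [127 122 120  99  73  77 115 174 189 189 188 187]
305 [129 123 121  90  71  78  84 167 173 184 187 186]
306 [125 118 121  89  68  78  75 119 173 187 189 189]
[399.7 264.8 416.7 277.8] 0.68
[440.6 230.1 458.3 247.9] 0.66
[[409.69519442 270.88216977]]
```

```bash
cat >> h.py <<'E'
def sq(*P):
    for p in P: print(p,to(w(S,p)[0]))
E
python3 -c "
from h import *
sq([-40,-232,120],[-40,-232,45])"
```

```text
[-40, -232, 120] [ 4.65 -0.09 13.43]
[-40, -232, 45] [ 1.44  0.72 20.16]
```

Call:
{"api": "move_arm", "payload": {"steps": [[[4.6, 0, 6], 0], [[4.6, 0, 10], 0], [[4.6, -0.1, 13.4], 0], [[3, 0.3, 16.8], 0], [[1.4, 0.7, 20.2], 0], [[1.4, 0.7, 20.2], 0], [[1.4, 0.7, 20.2], 0]], "grip": 0}}

```text
time_s: 24.9
tool_pos: [0.5566, -0.253, 0.046]
eef_rot: [-173.1, -25.5, 7.8]
ft_force: [1.6, -0.2, 0.5]
width: -0.0001
grip_force: 0.0
```

```bash
python3 -c "
from h import *
show();err();sq([-40,-232,45],[-40,-195,45],[-46,-135,45],[-50,-75,45])
print((np.array(r.look_for('workpiece','side')[0]['rect'])*[640,480,640,480]).round(1))"
```

```text
t 24.9 p [ 0.5566 -0.253   0.046 ] rpy [-173.14  -25.53    7.84] j [ 66.6  39.7 -46.1 114.2  17.3  20.5 -64.1] F [ 1.6 -0.2  0.5] w -0.0001 0.0
tool in station: y [ 0.04  -0.993 -0.108] z [ 0.429  0.114 -0.896] st TCP [ -39.5 -233.4   46. ]
[-40, -232, 45] [-0.09 -0.13  0.08]
[-40, -195, 45] [-0.13 -3.81  0.5 ]
[-46, -135, 45] [-0.73 -9.79  0.93]
[-50, -75, 45] [ -1.16 -15.77   1.45]
[389.5 367.6 414.7 395.5]
```

Call:
{"api": "move_arm", "payload": {"steps": [[[-0.1, -0.7, 0.15], 0], [[-0.1, -1.3, 0.2], 0], [[-0.1, -1.9, 0.28], 0], [[-0.1, -2.5, 0.35], 0], [[-0.15, -3.1, 0.42], 0], [[-0.15, -3.8, 0.5], 0], [[-0.2, -4.4, 0.55], 0], [[-0.25, -5, 0.6], 0]]}}

```text
time_s: 25.95
tool_pos: [0.5465, -0.2033, 0.0432]
eef_rot: [-173.1, -25.4, 7.8]
ft_force: [0.0, 0.3, 0.0]
width: 0.0001
grip_force: 0.2
```

```bash
python3 -c "
from h import *
show();err();sq([-46,-135,45],[-50,-75,45])
for d in r.look_for('workpiece','top')[:3]:print((np.array(d['rect'])*[640,480,640,480]).round(1),d['score'])"
```

```text
t 25.95 p [ 0.5465 -0.2033  0.0432] rpy [-173.08  -25.43    7.77] j [ 62.2  36.8 -44.4 119.3  16.8  15.8 -68.4] F [0.  0.3 0. ] w 0.0001 0.21044842433184385
tool in station: y [ 0.039 -0.993 -0.109] z [ 0.428  0.115 -0.896] st TCP [ -42.2 -182.8   43.2]
[-46, -135, 45] [-0.32 -4.79  0.22]
[-50, -75, 45] [ -0.75 -10.76   0.74]
[399.7 264.8 416.7 277.8] 0.68
[440.6 230.1 458.3 247.9] 0.66
```

Call:
{"api": "move_arm", "payload": {"steps": [[[0, -0.6, 0], 0], [[-0.1, -1.2, 0], 0], [[-0.1, -1.8, 0.05], 0], [[-0.2, -2.4, 0.1], 0], [[-0.2, -3, 0.1], 0], [[-0.25, -3.6, 0.15], 0], [[-0.3, -4.2, 0.2], 0], [[-0.3, -4.8, 0.2], 0]]}}

```text
time_s: 27.0
tool_pos: [0.5356, -0.1565, 0.0453]
eef_rot: [-173.1, -25.4, 7.8]
ft_force: [0.6, 0.3, 0.4]
width: -0.0001
grip_force: 0.2
```

```bash
python3 -c "
from h import *
show();err();sq([-50,-75,45])
t=r.get_image('top');s=r.get_image('side')
f=lambda a,k:cv2.resize(a[:,:,::-1],None,fx=k,fy=k,interpolation=cv2.INTER_CUBIC)
c=np.zeros((600,800,3),np.uint8);c[:280]=f(t[250:320,250:450],4);c[285:585,:360]=f(s[260:360,225:345],3)
cv2.imwrite('pics/push.png',c)"
```

```text
t 27.0 p [ 0.5356 -0.1565  0.0453] rpy [-173.07  -25.43    7.77] j [ 57.3  33.5 -42.9 123.8  16.   11.8 -72.6] F [0.6 0.3 0.4] w -0.0001 0.16948867589235306
tool in station: y [ 0.039 -0.993 -0.109] z [ 0.428  0.115 -0.897] st TCP [ -46.  -134.9   45.3]
[-50, -75, 45] [-0.45 -5.96  0.54]
```

View pics/push.png

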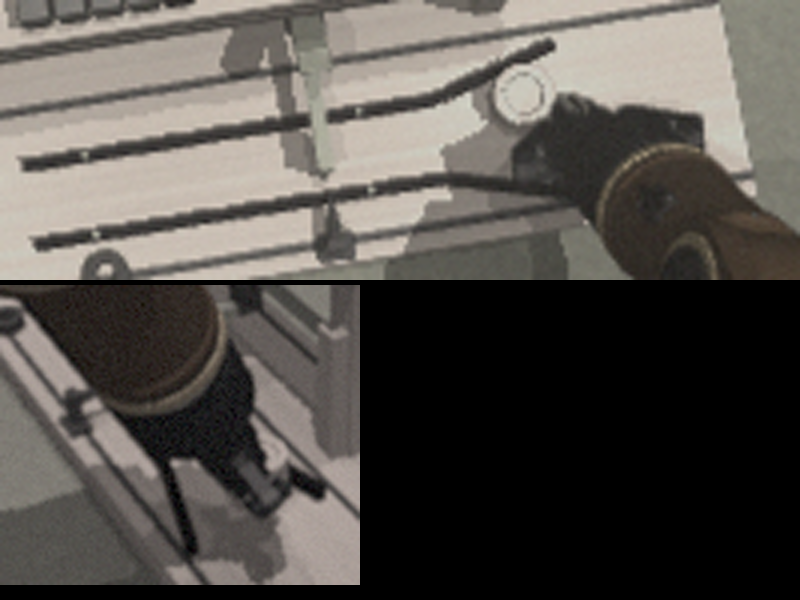

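Call:
{"api": "move_arm", "payload": {"steps": [[[0.4, -0.4, 0.2], 0], [[0.5, -1, 0.35], 0], [[0.5, -1.6, 0.4], 0], [[0.4, -2.3, 0.45], 0], [[0.3, -3, 0.5], 0], [[0.15, -3.7, 0.5], 0], [[0, -4.4, 0.55], 0], [[-0.2, -5.1, 0.55], 0]]}}

```text
time_s: 28.1
tool_pos: [0.5267, -0.1059, 0.0452]
eef_rot: [-173.1, -25.4, 7.8]
ft_force: [0.2, -0.5, 0.3]
width: 0.0002
grip_force: 0.2
```

```bash
python3 - <<'E'
from meas import *
show();err();sq([-50,-75,45],[-50,-45,45])
t=r.get_image('top');cv2.imwrite('pics/t3.png',t[:,:,::-1])
q=r.look_for('workpiece','top')[:2]
for d in q:print((np.array(d['rect'])*[640,480,640,480]).round(1),d['score'])
for p in([-50,-60,66],[-50,-40,66],[-40,-50,66]):print(p,proj(w(S,p),'top').round(1))
E
```

```text
t 28.1 p [ 0.5267 -0.1059  0.0452] rpy [-173.08  -25.45    7.77] j [ 50.   30.5 -40.2 127.9  17.1   7.6 -79.7] F [ 0.2 -0.5  0.3] w 0.0002 0.22016075905412436
tool in station: y [ 0.039 -0.993 -0.109] z [ 0.428  0.115 -0.896] st TCP [-47.3 -83.5  45.2]
[-50, -75, 45] [-0.26 -0.86 -0.  ]
[-50, -45, 45] [-0.29 -3.84  0.34]
[453.  307.8 469.4 320.8] 0.78
[439.5 230.5 459.9 247.7] 0.76
[-50, -60, 66] [[364. 283.]]
[-50, -40, 66] [[356.4 284.2]]
[-40, -50, 66] [[359.5 279.8]]
```

Call:
{"api": "move_arm", "payload": {"steps": [[[-0.1, -0.5, 0], 0], [[-0.2, -1, 0], 0], [[-0.3, -1.5, 0.1], 0], [[-0.3, -2, 0.15], 0], [[-0.3, -2.5, 0.2], 0], [[-0.3, -3, 0.25], 0]]}}

```text
time_s: 28.95
tool_pos: [0.5196, -0.0771, 0.0448]
eef_rot: [-173.1, -25.4, 7.7]
ft_force: [0.5, -0.7, -1.6]
width: -0.0002
grip_force: 0.2
```

```bash
python3 - <<'E'
from meas import *
show();err();sq([-50,-45,45],[-50,-35,45])
t=r.get_image('top');cv2.imwrite('pics/push2.png',cv2.resize(t[250:320,280:420,::-1],None,fx=5,fy=5,interpolation=cv2.INTER_CUBIC))
E
```

```text
t 28.95 p [ 0.5196 -0.0771  0.0448] rpy [-173.08  -25.43    7.74] j [  50.    30.8  -44.3  130.    45.7    7.4 -111.1] F [ 0.5 -0.7 -1.6] w -0.0002 0.18018525559455156
tool in station: y [ 0.038 -0.993 -0.109] z [ 0.428  0.115 -0.897] st TCP [-50.1 -54.   44.8]
[-50, -45, 45] [ 0.01 -0.9   0.09]
[-50, -35, 45] [-0.   -1.89  0.2 ]
```

View pics/push2.png

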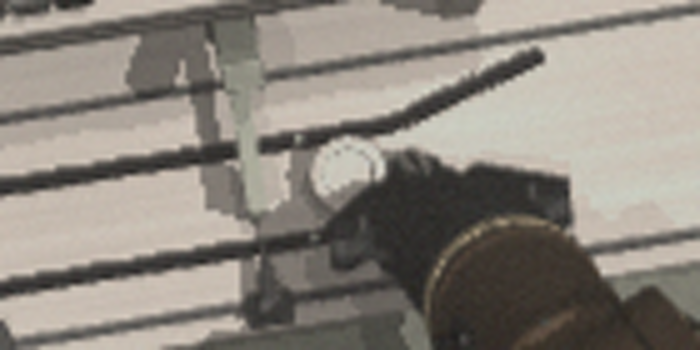

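Call:
{"api": "move_arm", "payload": {"steps": [[[0, -0.5, 0.05], 0], [[0, -1, 0.1], 0], [[0, -1.5, 0.15], 0], [[0, -1.9, 0.2], 0], [[0, -2.2, 0.23], 0], [[0, -2.2, 0.23], 0]]}}

```text
time_s: 29.75
tool_pos: [0.5164, -0.055, 0.0452]
eef_rot: [-173.1, -25.4, 7.8]
ft_force: [-0.4, -0.6, 0.2]
width: 0.0001
grip_force: 0.0
```

```bash
python3 - <<'E'
from meas import *
show();err();sq([-50,-27,45])
t=r.get_image('top').mean(2).astype(int)
print(proj(w(S,[[-50,0,66],[-50,27.5,91],[-50,-20,66]]),'top').round(1))
for row in(282,284,286,288):print(row,t[row,322:366])
E
```

```text
t 29.75 p [ 0.5164 -0.055   0.0452] rpy [-173.08  -25.43    7.79] j [  47.8   30.3  -45.1  131.2   59.5    7.4 -127.6] F [-0.4 -0.6  0.2] w 0.0001 0.0
tool in station: y [ 0.039 -0.993 -0.109] z [ 0.428  0.115 -0.896] st TCP [-50.  -31.6  45.2]
[-50, -27, 45] [-0.01 -0.46  0.07]
[[341.  286.6]
 [330.6 287.4]
 [348.7 285.4]]
282 [ 66  79  96 155 156 161 147 166 165 165 126 111 152 188 194 193 193 190
 192 189 193 191 170 191 195 173 130 125  87  96  92  54  70  96 121  96
 128 183 184 185 184 194 194 187]
284 [121 121 120 117 105 111 132 162 167 164 141 106 184 194 184 194 193 196
 194 197 196 194 193 146 189 195 112  57  48  63  86  91  64  62  94  88
  51  65  97 116 177 177 153  99]
286 [125 124 119 119  99  99 114 162 166 167 147 126 189 187 191 194 195 196
 198 194 193 190 190 196 197 186 102  53  48  51  53  54  52  52  64  54
  45  50  50  49  54  55  50  52]
288 [123 121 123 122 101 100  97 165 167 166 166 114 191 193 163 191 196 146
 141 124 139 139 112  87  62  51  53  48  46  45  43  44  45  47  45  49
  46  43  47  46  49  47  52  49]
```

Call:
{"api": "move_arm", "payload": {"steps": [[[0, -0.1, 0.01], 0], [[0, -0.2, 0.02], 0], [[0, -0.3, 0.03], 0], [[0, -0.3, 0.03], 0]]}}

```text
time_s: 30.3
tool_pos: [0.5159, -0.052, 0.0452]
eef_rot: [-173.1, -25.4, 7.8]
ft_force: [0.6, 0.5, -0.3]
width: -0.0004
grip_force: 0.1
```

Call:
{"api": "move_arm", "payload": {"steps": [[[0, -0.1, 0.01], 0], [[0, -0.1, 0.01], 0]]}}

```text
time_s: 30.55
tool_pos: [0.5158, -0.051, 0.0453]
eef_rot: [-173.1, -25.4, 7.8]
ft_force: [-0.7, 0.0, -0.7]
width: -0.0
grip_force: 0.1
```

Call:
{"api": "move_arm", "payload": {"steps": [[[0, -0.05, 0], 0], [[0, -0.05, 0], 0]]}}

```text
time_s: 30.8
tool_pos: [0.5157, -0.0506, 0.0453]
eef_rot: [-173.1, -25.4, 7.8]
ft_force: [0.4, 0.0, -0.3]
width: -0.0004
grip_force: 0.1
```

Call:
{"api": "move_arm", "payload": {"steps": [[[0, -0.05, 0], 0], [[0, -0.05, 0], 0]]}}

```text
time_s: 31.05
tool_pos: [0.5156, -0.0501, 0.0453]
eef_rot: [-173.1, -25.4, 7.8]
ft_force: [0.6, -0.7, -0.5]
width: -0.0001
grip_force: 0.1
```

Call:
{"api": "move_arm", "payload": {"steps": [[[0, -0.05, 0], 0], [[0, -0.05, 0], 0]]}}

```text
time_s: 31.3
tool_pos: [0.5155, -0.0496, 0.0454]
eef_rot: [-173.1, -25.4, 7.8]
ft_force: [0.3, -0.4, -0.2]
width: 0.0001
grip_force: 0.1
```

Call:
{"api": "move_arm", "payload": {"steps": [[[0, -0.05, 0], 0], [[0, -0.05, 0], 0]]}}

```text
time_s: 31.55
tool_pos: [0.5155, -0.0492, 0.0455]
eef_rot: [-173.1, -25.4, 7.8]
ft_force: [0.0, -0.2, 1.1]
width: -0.0001
grip_force: 0.3
```

```bash
python3 - <<'E'
from meas import *
t=np.mean([r.get_image('top').mean(2) for _ in range(3)],0).astype(int)
show();err()
for row in(284,286,288):print(row,t[row,322:352])
E
```

```text
t 31.7 p [ 0.5154 -0.0492  0.0454] rpy [-173.08  -25.43    7.76] j [  47.1   30.1  -45.2  131.6   62.6    7.4 -131.5] F [ 0.  -0.8 -0.8] w -0.0001 0.31062131747603416
tool in station: y [ 0.039 -0.993 -0.109] z [ 0.428  0.115 -0.897] st TCP [-50.1 -25.8  45.4]
284 [123 121 121 117 100 101 128 163 164 165 169 184 193 196 195 194 196 196
 193 193 181 158 191 196  97  61  53  80  93  91]
286 [122 121 121 121  99 100 112 162 166 166 171 176 197 196 195 195 197 195
 192 192 193 164 195 195 104  51  49  51  57  59]
288 [123 122 122 121 103 100  99 163 166 168 166 178 177 192 194 195 147 140
 138 140 113  94  97  67  53  47  47  49  47  46]
```

Call:
{"api": "move_arm", "payload": {"steps": [[[0, -0.05, 0], 0], [[0, -0.05, 0], 0]]}}

```text
time_s: 31.95
tool_pos: [0.5154, -0.049, 0.0455]
eef_rot: [-173.1, -25.4, 7.7]
ft_force: [1.5, -1.6, -1.2]
width: -0.0001
grip_force: 1.0
```

Call:
{"api": "move_arm", "payload": {"steps": [[[0, -0.05, 0], 0], [[0, -0.05, 0], 0]]}}

```text
time_s: 32.2
tool_pos: [0.5153, -0.0488, 0.0455]
eef_rot: [-173.1, -25.4, 7.7]
ft_force: [-0.1, -3.7, -0.1]
width: 0.0001
grip_force: 2.1
```

Call:
{"api": "move_arm", "payload": {"steps": [[[0, 0.5, -0.06], 0], [[0, 1.5, -0.18], 0], [[0, 3, -0.35], 0], [[0, 4, -1.5], 0], [[-1, 5, -6], 0], [[-4, 10, -12], 0], [[-6, 14, -16], 0], [[-6, 14, -16], 0]]}}

```text
time_s: 33.2
tool_pos: [0.4207, -0.2231, 0.1481]
eef_rot: [-172.8, -25.5, 7.4]
ft_force: [0.1, 0.2, -0.3]
width: -0.0001
grip_force: 0.0
```

```bash
python3 - <<'E'
from meas import *
show();err()
t=np.mean([r.get_image('top').mean(2) for _ in range(5)],0);cv2.imwrite('pics/end.png',t.astype(np.uint8));t=t.astype(int)
for row in(284,286,288,290):print(row,t[row,322:352])
s=r.get_image('side')
for q,c in(('workpiece','top'),('workpiece','side')):print(c,[((np.array(d['rect'])*[640,480,640,480]).round(0).tolist(),round(d['score'],2)) for d in r.look_for(q,c)])
print(proj(w(S,[-50,5.5,66]),'top'),proj(w(S,[-50,5.5,48]),'side'))
E
```

```text
t 33.2 p [ 0.4207 -0.2231  0.1481] rpy [-172.8   -25.55    7.44] j [103.2  37.7 -83.4 125.3  31.   34.5 -76.8] F [ 0.1  0.2 -0.3] w -0.0001 0.0
tool in station: y [ 0.036 -0.993 -0.113] z [ 0.43   0.117 -0.895] st TCP [-169.5 -183.7  148.1]
284 [120 120 120 117 100 100 128 161 163 163 168 183 188 194 192 191 193 194
 193 190 180 156 189 193 154 174 186 187 187 189]
286 [120 119 119 121 101  99 112 161 163 164 167 174 189 191 191 192 192 192
 190 189 189 161 191 193 183 175 185 185 187 187]
288 [121 121 119 121 102 102  99 160 163 164 163 176 174 189 192 190 191 188
 189 189 188 143 187 191 173 187 191 192 192 191]
290 [120 120 120 120 121 101  98 132 162 164 164 171 178 162 172 189 189 187
 189 162 180 190 194 159 181 187 187 186 187 188]
top [([441.0, 227.0, 459.0, 249.0], 0.76), ([335.0, 282.0, 351.0, 292.0], 0.74), ([453.0, 305.0, 472.0, 320.0], 0.73), ([469.0, 222.0, 479.0, 287.0], 0.21)]
side [([294.0, 417.0, 316.0, 450.0], 0.78), ([395.0, 306.0, 410.0, 336.0], 0.68), ([269.0, 284.0, 286.0, 308.0], 0.57), ([390.0, 367.0, 415.0, 395.0], 0.57)]
[[338.84337561 286.96635994]] [[278.11417811 298.45192756]]
```

```bash
python3 -c "
from rig import r
print(r.finish_job())"
```

```text
the job is handed in; nothing more can be done
None
```

The job is handed in at about 33 s. The collar is set on the pointer to within an estimated 1–2 mm; the top and side views differed slightly and I went by the top one. The housing was pushed to rest against the blade with about 4 N and the collar did not move. I moved the collar with the fingers closed loosely round the lug, not clamped on it.

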